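# Hold the cheese keeper open for a customer

### The job

A customer would like a look at the cheese in the low keeper with the clear lid. Press the lever on its front all the way down so that the lid swings up, hold it there for three seconds, then let the lever come back up so that the lid shuts again. Leave the tall offcuts bin, which has a lever too, shut.

Things in the scene. Friction and masses are not known exactly. Their poses are not given: they have to be found in the camera images.
- keeper_pad (a point): Centre of the top face of the lever pad (black rubber, 30 x 42 mm) at the front of the low keeper: steel case, 115 deep x 180 wide x 92 mm high, clear framed lid, cheese inside, fixed, heading up to 30 degrees off. Pad 95 mm out from the front wall, 85 mm above the worktop at rest, 44 mm when fully pressed (sideways drift under 4 mm). Moves with the lever; x points to the keeper.
- keeper_lever: The keeper's steel lever. Origin on its hinge, 12 mm before the front wall, 60 mm above the worktop; y along the hinge, x to the keeper. 85 mm from hinge to pad centre; slopes up 13 degrees to the pad at rest and turns 27 degrees down to a firm stop. Pressing takes 4 to 8 N at the pad, more if fast; a spring brings it back when let go.
- keeper_lid (a joint): Angle of the keeper's lid, rad: 0 shut, about 1.25 with the lever on its stop. Hinged on the far rim and linked to the lever (2.6 times the lever's angle); when the lever is let go, a damper lets it shut gently within a second or two.
- bin_lid (a joint): Angle of the lid of the offcuts bin, rad: 0 shut. A narrower, taller steel case (120 deep x 145 wide x 180 mm high) with a solid steel lid and the same kind of front lever, fixed left or right of the keeper, 0.28 to 0.56 m between centres. Not to be opened.

How it is judged:
By the outcome, as a careful person would: the job done as asked, in the order asked, and still so for the second after the job is handed in, with the robot touching nothing.
It also fails if it takes over 37 s, if anything falls off the work surface, if the arm or the gripper's body presses on something with over 40 N, if the wrist force passes 120 N, or if a joint passes its speed limit or range.

### The arm

A 6-joint arm with a two-finger parallel gripper is mounted at the origin on a cart in front of the work surface, level with it; the furniture and walls round the work are solid. World frame = base frame: x ahead of the robot, y to its left, z up, the work surface at z = 0. Lengths are in mm, angles in rad, forces in N, time in s.
With the tool pointing down it reaches from about 275 to 750 mm from the base axis. Payload 10.2 kg.
Tool frame: the origin (TCP) lies at the very end of the fingers, on their centre line; the grasp point (between the pads) lies 19 mm behind it; z points along the fingers, y is the direction in which the jaws open and shut (so a half turn about z gives the same grasp; the last joint's range is limited). The gripper opens to 85 mm and grips with 20 to 120 N. Pads are 22 mm wide; open, the fingers measure 114 mm over their backs; the gripper's body (76 mm by 85 mm) begins 54 mm behind the grasp point. The pads swing forward as they close: fully open they stand 13 mm farther back than shut.
Start: joints at [-1.554, 0.313, 1.498, -0, 1.331, -0.223], TCP at [124.678, -509.987, 231.294] pointing down, gripper open.
Joint ranges: [-2.94, 2.94], [-0.97, 2.17], [0.19, 2.56], [-1.23, 4.37], [0.02, 3.11], [-2.88, 2.88]. Speed limits (rad/s): [2.39, 2.39, 3.01, 3.14, 3.14, 3.14].

### API

Orientations are given as a unit quaternion [w, x, y, z].
In Python, from rig import readout, cams, finish_job gives the robot as it stands. The module is installed in compiled form; this text tells all that it offers.
- The arm moves only by the tool carry_out, never from a script. Its argument "steps" is one flat list of numbers, 7 for each row, row after row: the shift along the tool's x, y, z in cm, then the turn, a rotation vector about the tool's x, y, z in units of 5 degrees (1.0 is 5 degrees), then the opening, from -1 (shut) to 1 (fully open), so that 0 is half open. In form: [x, y, z, ax, ay, az, hand, x, y, z, ax, ay, az, hand, ...]. A call has 1 to 20 rows; each row shifts and turns the commanded pose from where the row before left it, along the tool's axes as they then stand; what a row does not reach is not made up. A row lasts 1/12 s, in which the tool goes at most 41.7 mm and 7.16 degrees, less where a joint would pass 70% of its speed; a pose out of reach is approached as far as the arm can. A call with a gripper value outside its range is refused whole. The fingers move at their own pace and stop on an object; "grip_force" is the grip in N (left out, the last holds). Time passes only in rows, so rows that do not move let the fingers close. It gives the time, the measured TCP pose, the force and the opening at its end, in the units of the state.
- readout.sense(): the state, without advancing time (a new reading comes with each control period).
- cams.capture(name): name is "scene" or "top" or "wrist"; returns the picture (384x512x3 uint8, red, green, blue); there is no depth.
- cams.calibration(name): a dict with "fx", "fy", "cx", "cy" (pixels), "R" (3x3) and "t" (3): a world point X has camera coordinates R X + t; the wrist camera has in their place "T_tool_cam" (4x4, takes a point from camera to tool coordinates, whose origin is the TCP and whose axes are the flange's). Camera axes: x right, y down, z forward; pixel columns grow to the right and rows downward; lengths in mm; the calibration is good to about 2 mm. A picture is of the moment at which its call begins: read the wrist's pose just before it. calibration takes no time and is no camera call.
- finish_job(): hands the job in, once; it reports no verdict.
The state is a dict: "time_s": time; "joints": joint angles; "dq": joint speeds; "tau": joint torques, N m; "eef_pos": TCP position; "ee_rot": TCP orientation; "force": force on the tool from outside, world axes, zero at the start; "wrist_torque": the same for the moment, N m; "grip_width": opening from 0.0 (shut) to 1.0 (fully open).
Only numpy, scipy, OpenCV 4.12 (cv2) and the standard library are available. Lean on these libraries where they do the work, as an engineer would, in place of code of your own. Each camera call takes 0.05 s, during which the arm holds its last target.

## Working session

There is one attempt and no reset: what is moved stays moved. The work goes in short steps, Python scripts to look and compute and a tool call to move; the robot and the scene stay as the last step left them, time stands still between calls to the robot, and variables do not carry over. Pictures are saved under pics/ and viewed, and the job is handed in when it is done.

Besides the shell and the picture viewer there is one more tool, called after "Emit:" by a JSON object that holds its "name" and its "arguments". carry_out: Moves the arm, as the interface text tells. Its arguments: {"type":"object","properties":{"steps":{"type":"array","items":{"type":"number"}},"grip_force":{"type":"number"}},"required":["steps"]}

```bash
mkdir -p pics; python3 - <<'E'
from rig import readout,cams
import cv2,json,numpy as np
s=readout.sense();print({k:np.round(v,3).tolist() for k,v in s.items()})
for n in["scene","top"]:
    cv2.imwrite(f"pics/{n}0.png",cams.capture(n)[:,:,::-1]);print(n,{k:np.round(v,4).tolist() for k,v in cams.calibration(n).items()})
print(cams.calibration("wrist"))
E
```

```text
{'time_s': 0.0, 'joints': [-1.554, 0.313, 1.498, 0.0, 1.331, -0.223], 'dq': [-0.0, 0.0, -0.002, -0.001, -0.001, -0.0], 'tau': [-0.001, -41.226, -25.974, -0.0, 0.004, -0.0], 'eef_pos': [124.679, -509.718, 230.75], 'ee_rot': [-0.001, 0.993, 0.12, 0.0], 'force': [0.232, -0.744, 0.427], 'wrist_torque': [-0.007, -0.041, -0.0], 'grip_width': 1.001}
scene {'fx': 499.7411, 'fy': 499.7411, 'cx': 249.1504, 'cy': 187.4582, 'R': [[-0.7529, -0.6581, 0.0001], [-0.2788, 0.3187, -0.9059], [0.5962, -0.6821, -0.4234]], 't': [390.8291, 282.3563, 934.996]}
top {'fx': 450.6902, 'fy': 450.6902, 'cx': 255.2932, 'cy': 198.3475, 'R': [[-0.016, -0.9996, -0.0225], [-0.9879, 0.0192, -0.154], [0.1544, 0.0198, -0.9878]], 't': [-15.5878, 566.4066, 1388.4301]}
{'fx': 314.6930858339647, 'fy': 314.6930858339647, 'cx': 256.8520184306205, 'cy': 192.96563937150827, 'T_tool_cam': array([[-4.83229334e-04, -9.50536462e-01, -3.10612623e-01,
         8.00695044e+01],
       [ 9.99999568e-01, -7.06155424e-04,  6.05246982e-04,
         4.11557954e-01],
       [-7.94650113e-04, -3.10612196e-01,  9.50536392e-01,
        -1.43721446e+02],
       [ 0.00000000e+00,  0.00000000e+00,  0.00000000e+00,
         1.00000000e+00]])}
```

View pics/scene0.png

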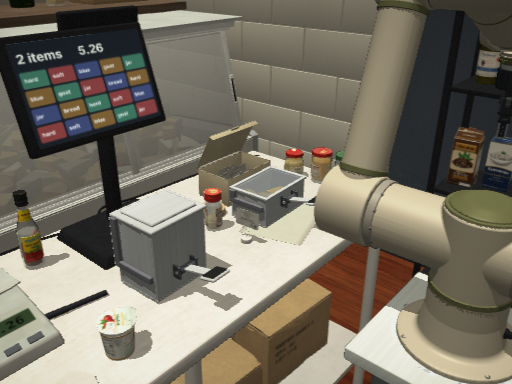

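View pics/top0.png

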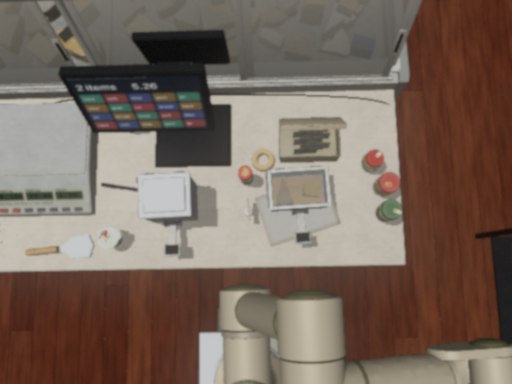

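```bash
python3 - <<'E'
import cv2
a=cv2.imread("pics/top0.png")[155:260,245:350];cv2.imwrite("pics/topc.png",cv2.resize(a,None,fx=5.6,fy=5.6,interpolation=cv2.INTER_CUBIC))
a=cv2.imread("pics/scene0.png")[155:245,220:340];cv2.imwrite("pics/scc.png",cv2.resize(a,None,fx=6,fy=6,interpolation=cv2.INTER_CUBIC))
E
```

```text
(no output)
```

View pics/topc.png

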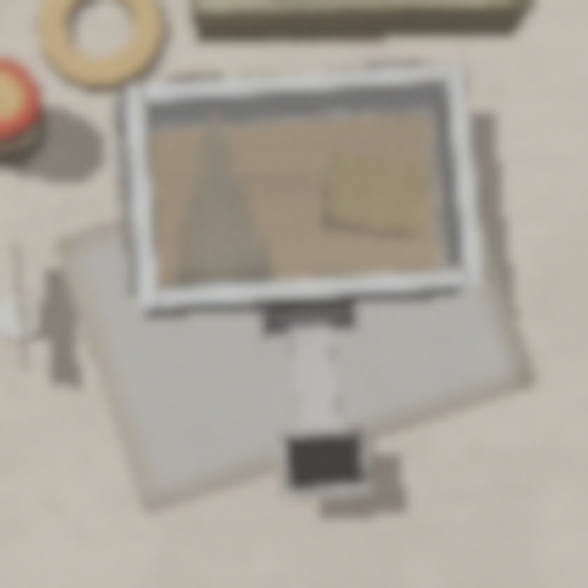

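View pics/scc.png

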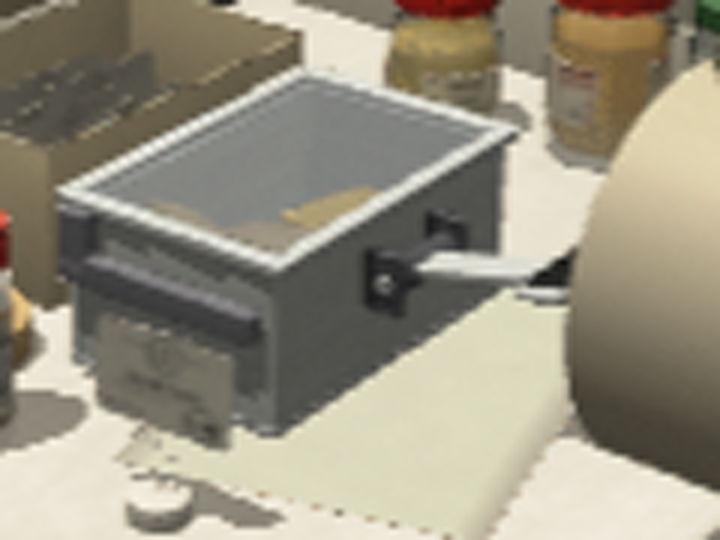

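The top view shows the keeper on the right with its pad at about pixel (302.9, 237.1). The bin is on the left, with its lever at (172, 249). Next I'll convert the pad pixel to a position.

```bash
cat > h.py <<'E'
import numpy as np
from rig import cams
def ray(n,u,v,z):
    c=cams.calibration(n);R=np.array(c["R"]);t=np.array(c["t"])
    o=-R.T@t;d=R.T@np.array([(u-c["cx"])/c["fx"],(v-c["cy"])/c["fy"],1]);return o+d*(z-o[2])/d[2]
E
python3 - <<'E'
from h import *
f=lambda x,y:(245+x/5.6,155+y/5.6)
for nm,p,z in[("pad",(324,460),85),("padTL",(288,438),87),("padTR",(358,434),87),("padBR",(362,484),82),("padBL",(292,489),82),("FL",(143,304),95),("FR",(480,288),95),("BL",(126,85),95),("BR",(462,68),95)]:
    print(nm,ray("top",*f(*p),z).round(1))
print("bin pad",ray("top",172,249,170).round(1),ray("top",172,249,85).round(1))
E
```

```text
pad [ 437.6 -169.    85. ]
padTL [ 449.7 -149.7   87. ]
padTR [ 451.2 -187.7   87. ]
padBR [ 424.4 -189.4   82. ]
padBL [ 422.3 -151.4   82. ]
FL [523.4 -72.6  95. ]
FR [ 528.7 -255.7   95. ]
BL [645.4 -65.8  95. ]
BR [ 651.1 -250.9   95. ]
bin pad [404.5 212.1 170. ] [408.5 229.6  85. ]
```

Emit:
{"name": "carry_out", "arguments": {"steps": [2.4,-1.6,0.4,0,0,0,-1,2.4,-1.6,0.4,0,0,0,-1,2.4,-1.6,0.4,0,0,0,-1,2.4,-1.6,0.4,0,0,0,-1,2.4,-1.6,0.4,0,0,0,-1,2.4,-1.6,0.4,0,0,0,-1,2.4,-1.6,0.4,0,0,0,-1,2.4,-1.6,0.4,0,0,0,-1,2.4,-1.6,0.4,0,0,0,-1,2.4,-1.6,0.4,0,0,0,-1,2.4,-1.6,0.4,0,0,0,-1,2.4,-1.6,0.4,0,0,0,-1,2.4,-1.6,0.4,0,0,0,-1,2.4,-1.6,0.4,0,0,0,-1,2.4,-1.6,0.4,0,0,0,-1,2.4,-1.6,0.4,0,0,0,-1], "grip_force": 40}}

```text
time_s: 1.43
eef_pos: [437.6, -168.8, 166.9]
ee_rot: [-0.0, 0.993, 0.12, -0.0]
force: [-0.1, -1.3, -0.7]
grip_width: 0.0
```

Emit:
{"name": "carry_out", "arguments": {"steps": [0,0,0,0,0,-1.2,-1,0,0,0,0,0,-1.2,-1,0,0,0,0,0,-1.2,-1,0,0,0,0,0,-1.2,-1,0,0,0,0,0,-1.2,-1,0,0,0,0,0,-1.2,-1,0,0,0,0,0,-1.2,-1,0,0,0,0,0,-1.2,-1,0,0,0,0,0,-1.2,-1,0,0,0,0,0,-1.2,-1,0,0,0,0,0,-1.2,-1,0,0,0,0,0,-1.2,-1,0,0,0,0,0,-1.2,-1,0,0,0,0,0,0,-1,0,0,0,0,0,0,-1]}}

```text
time_s: 2.68
eef_pos: [436.8, -170.0, 167.1]
ee_rot: [-0.0, 0.697, 0.717, -0.0]
force: [-0.6, 0.7, -0.6]
grip_width: -0.0
```

```bash
python3 - <<'E'
from h import *
from rig import readout
import cv2
s=readout.sense();print({k:np.round(v,3).tolist() for k,v in s.items()})
a=[cams.capture(n)[:,:,::-1] for n in("scene","wrist","top")]
cv2.imwrite("pics/s1.png",cv2.resize(a[0][130:270,200:380],None,fx=4,fy=4));cv2.imwrite("pics/w1.png",a[1]);cv2.imwrite("pics/t1.png",a[2])
E
```

```text
{'time_s': 2.683, 'joints': [-0.622, 0.255, 1.753, 0.0, 1.134, -0.649], 'dq': [-0.001, -0.0, -0.001, -0.0, -0.002, 0.018], 'tau': [0.001, -36.154, -23.69, -0.001, 0.002, -0.367], 'eef_pos': [436.791, -170.037, 167.123], 'ee_rot': [-0.0, 0.697, 0.717, -0.0], 'force': [-0.579, 0.686, -0.605], 'wrist_torque': [0.035, 0.025, 0.011], 'grip_width': -0.0}
```

View pics/s1.png

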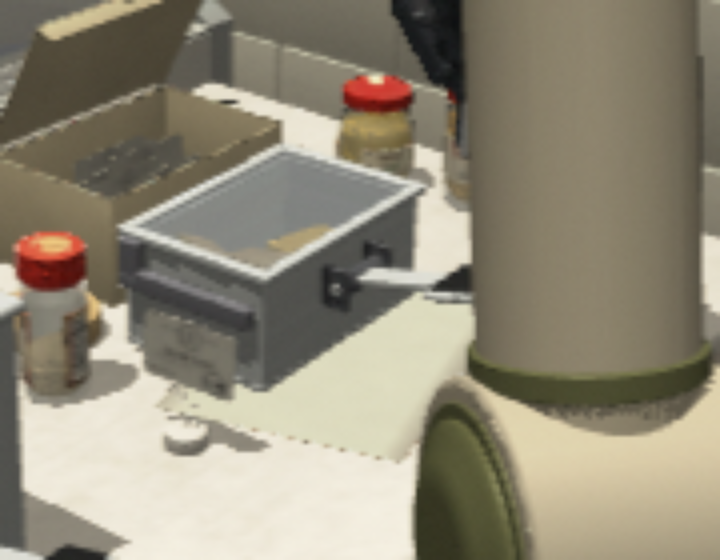

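View pics/w1.png

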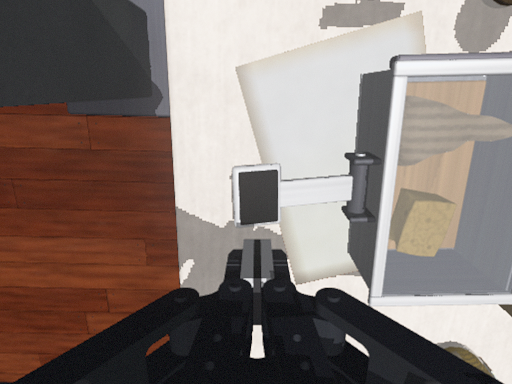

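The wrist view shows the pad at about (258.5, 197) and the closed fingertips at about (257, 258). I'll cross-check this against the top-camera fix.

```bash
python3 - <<'E'
from h import *
from scipy.spatial.transform import Rotation as Ro
c=cams.calibration("wrist");T=c["T_tool_cam"]
q=[-0.0,.697,.717,0];R=Ro.from_quat([q[1],q[2],q[3],q[0]]).as_matrix();p=np.array([436.8,-170,167.1])
print(R.round(3))
for u,v,z in[(258.5,197,85),(358,186,65),(370,302,95),(395,57,95)]:
    d=R@T[:3,:3]@np.array([(u-c["cx"])/c["fx"],(v-c["cy"])/c["fy"],1]);o=R@T[:3,3]+p
    print((o+d*(z-o[2])/d[2]).round(1))
E
```

```text
[[-0.028  1.     0.   ]
 [ 1.     0.028  0.   ]
 [ 0.     0.    -1.   ]]
[ 438.4 -167.8   85. ]
[ 519.7 -162.9   65. ]
[ 531.7 -252.2   95. ]
[521.8 -68.4  95. ]
```

Emit:
{"name": "carry_out", "arguments": {"steps": [0.2,0.1,1.2,0,0,0,-1,0,0,1.2,0,0,0,-1,0,0,1.2,0,0,0,-1,0,0,1.2,0,0,0,-1,0,0,1.2,0,0,0,-1,0,0,0.8,0,0,0,-1,0,0,0.4,0,0,0,-1,0,0,0.3,0,0,0,-1,0,0,0.3,0,0,0,-1,0,0,0.3,0,0,0,-1,0,0,0.3,0,0,0,-1,0,0,0.3,0,0,0,-1,0,0,0,0,0,0,-1]}}

```text
time_s: 3.92
eef_pos: [437.8, -168.2, 80.1]
ee_rot: [0.0, 0.696, 0.718, -0.0]
force: [-1.0, -0.9, 3.3]
grip_width: -0.001
```

```bash
python3 - <<'E'
from h import *
from rig import readout
import cv2
s=readout.sense();print({k:np.round(v,3).tolist() for k,v in s.items()})
a=[cams.capture(n)[:,:,::-1] for n in("scene","wrist")]
cv2.imwrite("pics/b2.png",np.vstack([cv2.resize(a[0][150:250,220:350],(390,300)),cv2.resize(a[1],(390,293))]))
E
```

```text
{'time_s': 3.917, 'joints': [-0.617, 0.381, 1.846, -0.0, 0.915, -0.647], 'dq': [-0.001, -0.007, -0.008, 0.003, 0.01, 0.0], 'tau': [0.621, -37.111, -19.248, 0.276, -0.076, 0.008], 'eef_pos': [437.831, -168.234, 80.144], 'ee_rot': [0.0, 0.696, 0.718, -0.0], 'force': [-0.997, -0.926, 3.335], 'wrist_torque': [-0.118, 0.208, 0.051], 'grip_width': -0.001}
```

View pics/b2.png

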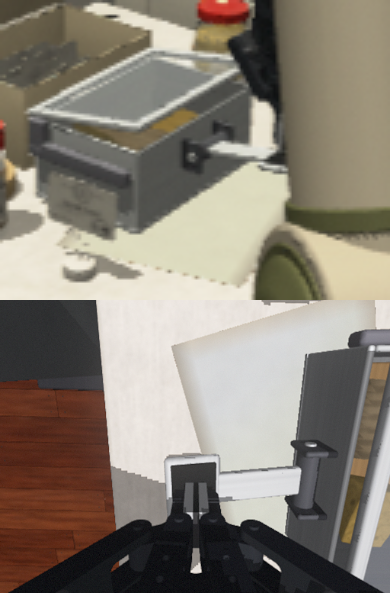

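The fingertips are centred on the pad and the lid has begun to lift, so I'll keep pressing.

Emit:
{"name": "carry_out", "arguments": {"steps": [0,0,0.3,0,0,0,-1,0,0,0.3,0,0,0,-1,0,0,0.3,0,0,0,-1,0,0,0.3,0,0,0,-1,0,0,0.3,0,0,0,-1,0,0,0.3,0,0,0,-1,0,0,0.3,0,0,0,-1,0,0,0.3,0,0,0,-1,0,0,0.3,0,0,0,-1,0,0,0.2,0,0,0,-1,0,0,0,0,0,0,-1]}}

```text
time_s: 4.93
eef_pos: [438.0, -168.0, 50.9]
ee_rot: [0.0, 0.696, 0.718, 0.0]
force: [-0.7, -0.5, 2.8]
grip_width: 0.003
```

Emit:
{"name": "carry_out", "arguments": {"steps": [0,0,0.2,0,0,0,-1,0,0,0,0,0,0,-1]}}

```text
time_s: 5.1
eef_pos: [438.1, -168.1, 49.1]
ee_rot: [0.0, 0.696, 0.718, 0.0]
force: [0.1, 0.1, 3.5]
grip_width: 0.0
```

Emit:
{"name": "carry_out", "arguments": {"steps": [0,0,0.2,0,0,0,-1,0,0,0,0,0,0,-1]}}

```text
time_s: 5.27
eef_pos: [438.2, -168.1, 47.2]
ee_rot: [0.0, 0.696, 0.718, 0.0]
force: [0.6, 1.1, 3.0]
grip_width: -0.001
```

Emit:
{"name": "carry_out", "arguments": {"steps": [0,0,0.1,0,0,0,-1,0,0,0,0,0,0,-1]}}

```text
time_s: 5.43
eef_pos: [438.1, -168.1, 46.3]
ee_rot: [0.0, 0.696, 0.718, 0.0]
force: [1.3, -0.8, 2.7]
grip_width: -0.003
```

Emit:
{"name": "carry_out", "arguments": {"steps": [0,0,0.1,0,0,0,-1,0,0,0,0,0,0,-1]}}

```text
time_s: 5.6
eef_pos: [438.2, -168.2, 45.8]
ee_rot: [0.001, 0.696, 0.718, 0.0]
force: [-0.1, 1.4, 8.9]
grip_width: 0.001
```

Emit:
{"name": "carry_out", "arguments": {"steps": [0,0,0.1,0,0,0,-1,0,0,0,0,0,0,-1]}}

```text
time_s: 5.77
eef_pos: [438.4, -168.2, 45.5]
ee_rot: [0.001, 0.696, 0.718, 0.0]
force: [-3.3, 3.0, 19.0]
grip_width: -0.002
```

```bash
python3 - <<'E'
from h import *
from rig import readout
import cv2
s=readout.sense();print({k:np.round(v,3).tolist() for k,v in s.items()})
a=[cams.capture(n)[:,:,::-1] for n in("scene","wrist")]
cv2.imwrite("pics/b3.png",np.vstack([cv2.resize(a[0][100:250,180:375],(390,300)),cv2.resize(a[1],(390,293))]))
E
```

```text
{'time_s': 5.767, 'joints': [-0.617, 0.442, 1.87, 0.0, 0.828, -0.648], 'dq': [0.0, -0.002, 0.001, -0.002, 0.003, 0.001], 'tau': [-1.099, -31.26, -15.437, -0.266, -0.973, 0.02], 'eef_pos': [438.385, -168.237, 45.499], 'ee_rot': [0.001, 0.696, 0.718, 0.0], 'force': [-3.299, 3.026, 19.017], 'wrist_torque': [0.595, 0.285, 0.037], 'grip_width': -0.002}
```

View pics/b3.png

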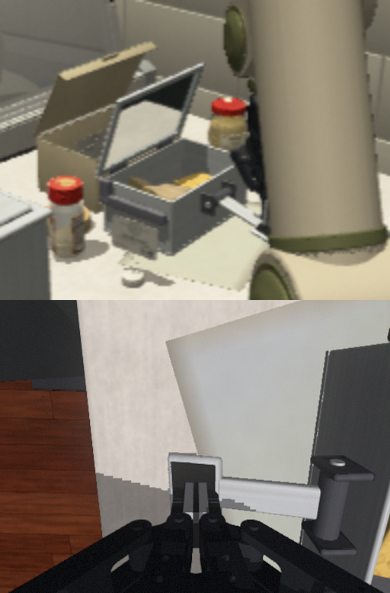

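The wrist force jumped to 19 N, so the lever is on its stop, and the lid is fully up. Now I'll hold it there.

Emit:
{"name": "carry_out", "arguments": {"steps": [0,0,0,0,0,0,-1,0,0,0,0,0,0,-1,0,0,0,0,0,0,-1,0,0,0,0,0,0,-1,0,0,0,0,0,0,-1,0,0,0,0,0,0,-1,0,0,0,0,0,0,-1,0,0,0,0,0,0,-1,0,0,0,0,0,0,-1,0,0,0,0,0,0,-1,0,0,0,0,0,0,-1,0,0,0,0,0,0,-1,0,0,0,0,0,0,-1,0,0,0,0,0,0,-1,0,0,0,0,0,0,-1,0,0,0,0,0,0,-1,0,0,0,0,0,0,-1,0,0,0,0,0,0,-1,0,0,0,0,0,0,-1,0,0,0,0,0,0,-1]}}

```text
time_s: 7.53
eef_pos: [438.4, -168.2, 45.5]
ee_rot: [0.001, 0.696, 0.718, 0.0]
force: [-2.7, 3.0, 17.8]
grip_width: 0.0
```

Emit:
{"name": "carry_out", "arguments": {"steps": [0,0,0,0,0,0,-1,0,0,0,0,0,0,-1,0,0,0,0,0,0,-1,0,0,0,0,0,0,-1,0,0,0,0,0,0,-1,0,0,0,0,0,0,-1,0,0,0,0,0,0,-1,0,0,0,0,0,0,-1,0,0,0,0,0,0,-1,0,0,0,0,0,0,-1,0,0,0,0,0,0,-1,0,0,0,0,0,0,-1,0,0,0,0,0,0,-1,0,0,0,0,0,0,-1,0,0,0,0,0,0,-1,0,0,0,0,0,0,-1,0,0,0,0,0,0,-1]}}

```text
time_s: 8.95
eef_pos: [438.4, -168.3, 45.5]
ee_rot: [0.001, 0.696, 0.718, 0.0]
force: [-2.5, 3.3, 18.4]
grip_width: -0.004
```

Emit:
{"name": "carry_out", "arguments": {"steps": [0,0,-0.4,0,0,0,-1,0,0,-0.4,0,0,0,-1,0,0,-0.4,0,0,0,-1,0,0,-0.4,0,0,0,-1,0,0,-0.4,0,0,0,-1,0,0,-0.4,0,0,0,-1,0,0,-0.4,0,0,0,-1,0,0,-0.4,0,0,0,-1,0,0,-0.4,0,0,0,-1,0,0,-0.4,0,0,0,-1,0,0,-0.6,0,0,0,-1,0,0,-1,0,0,0,-1,0,0,-1.5,0,0,0,-1,0,0,-1.5,0,0,0,-1,0,0,-1.5,0,0,0,-1,0,0,-1.5,0,0,0,-1,0,0,-1,0,0,0,-1,0,0,-0.5,0,0,0,-1,0,0,0,0,0,0,-1,0,0,0,0,0,0,-1]}}

```text
time_s: 10.62
eef_pos: [437.5, -167.9, 174.9]
ee_rot: [-0.0, 0.696, 0.718, -0.0]
force: [-0.0, 0.3, 0.0]
grip_width: 0.001
```

Emit:
{"name": "carry_out", "arguments": {"steps": [0,0,0,0,0,0,-1,0,0,0,0,0,0,-1,0,0,0,0,0,0,-1,0,0,0,0,0,0,-1,0,0,0,0,0,0,-1,0,0,0,0,0,0,-1,0,0,0,0,0,0,-1,0,0,0,0,0,0,-1,0,0,0,0,0,0,-1,0,0,0,0,0,0,-1,0,0,0,0,0,0,-1,0,0,0,0,0,0,-1]}}

```text
time_s: 11.62
eef_pos: [437.8, -168.1, 175.3]
ee_rot: [0.0, 0.696, 0.718, 0.0]
force: [-0.3, 0.2, -0.2]
grip_width: 0.001
```

```bash
python3 - <<'E'
from h import *
from rig import readout
import cv2
s=readout.sense();print({k:np.round(v,3).tolist() for k,v in s.items()})
a=[cams.capture(n)[:,:,::-1] for n in("scene","wrist")]
cv2.imwrite("pics/b4.png",np.vstack([cv2.resize(a[0][120:310,100:347],(390,300)),cv2.resize(a[1],(390,293))]))
E
```

```text
{'time_s': 11.617, 'joints': [-0.617, 0.245, 1.742, -0.0, 1.154, -0.647], 'dq': [0.001, 0.0, -0.001, 0.0, 0.002, 0.002], 'tau': [-0.001, -35.995, -23.982, -0.0, 0.0, 0.0], 'eef_pos': [437.843, -168.093, 175.301], 'ee_rot': [0.0, 0.696, 0.718, 0.0], 'force': [-0.3, 0.218, -0.21], 'wrist_torque': [-0.01, 0.008, 0.023], 'grip_width': 0.001}
```

View pics/b4.png

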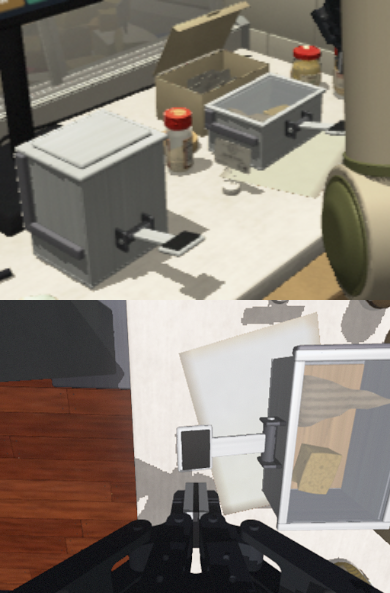

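The lid looks shut and the bin is untouched. I'll wait one more second and compare with the starting picture before handing in.

Emit:
{"name": "carry_out", "arguments": {"steps": [0,0,0,0,0,0,-1,0,0,0,0,0,0,-1,0,0,0,0,0,0,-1,0,0,0,0,0,0,-1,0,0,0,0,0,0,-1,0,0,0,0,0,0,-1,0,0,0,0,0,0,-1,0,0,0,0,0,0,-1,0,0,0,0,0,0,-1,0,0,0,0,0,0,-1,0,0,0,0,0,0,-1,0,0,0,0,0,0,-1]}}

```text
time_s: 12.72
eef_pos: [437.8, -168.1, 175.3]
ee_rot: [0.0, 0.696, 0.718, 0.0]
force: [0.3, 0.5, -0.0]
grip_width: -0.001
```

```bash
python3 - <<'E'
from h import *
from rig import finish_job
import cv2
a=cams.capture("scene")[:,:,::-1];b=cv2.imread("pics/scene0.png")
d=np.abs(a.astype(int)-b).max(2)
print("keeper diff",(d[160:235,228:305]>25).sum(),"bin diff",(d[190:300,105:230]>25).sum())
if (d[160:235,228:305]>25).sum()<60: finish_job();print("handed in")
E
```

```text
keeper diff 0 bin diff 0
the job is handed in; nothing more can be done
handed in
```

I pressed the keeper's lever down to its stop with the closed fingertips and the lid swung fully up. I held it there for a little over 3 s, then raised the arm slowly so the lid shut, and handed the job in at about 13 s.

- **At the stop:** the tool stood 45.5 mm above the worktop with about 19 N at the wrist. The scene picture showed the lid fully open.
- **After release:** the fingers were about 90 mm clear of the pad, touching nothing, and the wrist force read about zero.
- **Final picture:** the keeper and the bin matched the starting picture with no differing pixels, so both lids were shut.

No check failed. The top and wrist cameras agreed on the pad's position to within about 2 mm.

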